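# Clamp the glued block in the one-hand bar clamp

## Robot

A 6-joint arm with a two-finger parallel gripper is mounted at the origin on a cart in front of the work surface, level with it; the furniture and walls round the work are solid. World frame = base frame: x ahead of the robot, y to its left, z up, the work surface at z = 0. Lengths are in m, angles in rad, forces in N, time in s.
With the tool pointing down it reaches from about 0.425 to 0.95 m from the base axis. Payload 3.5 kg.
Tool frame: the origin (TCP) lies on the centre line of the jaws, within the pads' length; the fingertips stand ahead of it and the grasp point (between the pads) lies 11 mm behind it (tips_ahead is the z of the fingertips in the tool frame, in m); z points along the fingers, y is the direction in which the jaws open and shut (so a half turn about z gives the same grasp; the last joint's range is limited). The gripper opens to 85 mm and grips with 20 to 120 N. Pads are 22 mm wide; open, the fingers measure 114 mm over their backs; the gripper's body (76 mm by 85 mm) begins 54 mm behind the grasp point. The pads swing forward as they close: fully open they stand 13 mm farther back than shut.
Start: joints at [-1.314, 0.286, 1.577, -0, 1.279, -0.15], TCP at [0.267, -0.62, 0.239] pointing down, gripper open.
Joint ranges: [-2.77, 2.77], [-0.9, 2.22], [0.21, 2.48], [-1.53, 4.67], [0.24, 2.81], [-2.84, 2.84]. Speed limits (rad/s): [2.79, 2.79, 3.14, 3.14, 3.14, 3.14].

## Interface

Orientations are given as a unit quaternion [x, y, z, w].
In Python, from plant import * gives the robot as it stands. The module is installed in compiled form; this text tells all that it offers.
- The arm moves only by the tool move_arm, never from a script. Its arguments are lists of equal length, an entry for each row: "linear": the shift along the world's x, y, z in m, a list of three; "twist": the turn, a rotation vector about the world's x, y, z in degrees, a list of three. A call has 1 to 20 rows; each row shifts and turns the pose as measured when the row begins; what a row does not reach is not made up. A row lasts 1/12 s, in which the tool goes at most 41.7 mm and 7.16 degrees, less where a joint would pass 70% of its speed; a pose out of reach is approached as far as the arm can. A call is refused whole if a number of a shift passes 0.0417 or a number of a turn 7.16, either way. A call with a gripper value outside its range is refused whole. "grip" is the opening, from 0 (shut) to 1 (fully open), set as the call begins (left out, the last holds). The fingers move at their own pace and stop on an object; "force" is the grip in N (left out, the last holds). Time passes only in rows, so rows that do not move let the fingers close. It gives the time, the measured TCP pose, the force and the opening at its end, in the units of the state.
- get_state(): the state, without advancing time (a new reading comes with each control period).
- read_camera(name): name is "side" or "top"; returns a dict with "img" (400x640x3 uint8, blue, green, red), "depth" (400x640 float32, m along the optical axis (not along the pixel's ray), 0 where there is no reading), "fx", "fy", "cx", "cy" (pixels), "dist" ([k1, k2, p1, p2, k3] as OpenCV has them; the pictures are not rectified), "rvec" (rotation vector, rad) and "tvec" (3), from world to camera coordinates, as OpenCV has them. Camera axes: x right, y down, z forward; pixel columns grow to the right and rows downward; lengths in m; the calibration is good to about 2 mm. A picture is of the moment at which its call begins.
- sign_off(): hands the job in, once; it reports no verdict.
The state is a dict: "time": time; "qpos": joint angles; "dq": joint speeds; "joint_efforts": joint torques, N m; "eef_pos": TCP position; "tcp_rot": TCP orientation; "contact_force": force on the tool from outside, world axes, zero at the start; "wrist_torque": the same for the moment, N m; "opening": opening from 0.0 (shut) to 1.0 (fully open).
Only numpy, scipy, OpenCV 4.12 (cv2) and the standard library are available. Lean on these libraries where they do the work, as an engineer would, in place of code of your own. Each camera call takes 0.05 s, during which the arm holds its last target.

## Task

The small wooden block has just been glued up from two boards: stand it on the wooden rails of the bar clamp, between the two jaws and squared to them with its glue joint across the bar, then let go of it. Then squeeze the clamp's trigger towards its handle again and again, feeling the resistance, until the sliding jaw grips the block firmly, but stop before you crush it (the sprung pad must press with no more than 15 N at any moment), and let go of the trigger. Move the jaw only with the trigger, never by pushing it, and leave the other things on the table where they are.

Things in the scene. Friction and masses are not known exactly. Their poses are not given: they have to be found in the camera images.
- block_center (a point): Centre of the loose glued block: 40 mm (its x) x 60 mm (y) x 55 mm high (z), 0.1 to 0.22 kg, upright on the table, centre 27.5 mm above it. Two boards, one darker, glued face to face; the joint lies across its y axis. Pick it across its 40 mm sides. Either way round along y will do.
- glued_block: The same block; origin at the centre of its underside, same axes.
- seat (a point): Where the block's centre will be once gripped in the fixed bar clamp, 67.5 mm above the table. Axes: z up, y along the bar from the sliding jaw to the handle, x across. Two rails (tops 40 mm above the table, 54 mm wide over both) carry the block from y = +38 to -60 mm; nothing stands beside them. The block's centre must be within 10 mm of x = 0; along y it may be put anywhere between the jaws.
- fixed_face (a point): Centre of the fixed jaw's rubber face, 66 mm above the table, 30 mm from the seat in +y, same axes as the seat. Face 44 mm wide, 44 to 88 mm above the table; the steel behind it reaches to 90 mm. The sliding jaw pushes the block along the rails until it rests here.
- jaw_face (a point): Centre of the sliding jaw's 44 x 44 mm rubber face, 66 mm above the table, same axes as the seat. At the start it stands 74 to 88 mm from the fixed face, along the bar; it closes towards +y. The face is a sprung pad that yields 1 mm per 4 N (8 mm at most): about 2 mm of yield is a firm grip.
- jaw_pad: The sprung pad of the sliding jaw as a body; axes as the seat, its origin is a point of no use.
- bar_jaw: Toothed steel bar with the sliding jaw on its end (plate behind the pad 46 mm wide, 16 mm thick, to 92 mm above the table); origin of no use. It slides along the clamp's y. A 9 N brake holds it wherever the trigger has pulled it, also under load: up to 9 N of grip remain once the trigger is let go. Not to be pushed by hand (6 N at most).
- handle (a point): Centre of the clamp's fixed upright handle at squeezing height, 130 mm above the table and 99 mm from the seat in +y; axes as the seat. The handle is 18 mm thick along y, 28 mm wide along x, its top 152 mm above the table. The black head below it is 42 mm wide, its top 72 mm above the table (82 mm at a small web on the jaw side of the handle).
- trigger_knob (a point): Centre of the trigger's cross bar: round, 14 mm thick, 34 mm long along x, 130 mm above the table, beyond the handle from the jaws: 37 mm from the handle's centre in +y at rest, 21 mm fully squeezed. Over both: 53 mm at rest, 37 mm squeezed. Only the trigger moves, so fingers that close evenly should be centred where both are when squeezed, 9.5 mm from the handle's centre in +y.
- trigger (a joint): Trigger angle: 0 at rest (a spring returns it) to 0.2 rad fully squeezed. A full squeeze, 16 mm at the cross bar, pulls the jaw by about 6 mm; first the ratchet may idle by up to 6 mm. Let it return fully each time. At the cross bar it takes 2 to 3 N idle, about 7 N with the jaw moving freely, then 1 N more per 2 N of pad force: 10 to 12 N is a firm grip, over 14 N crushes.
- stapler: Bystander, to be left alone: blue stapler, 36 x 145 x 46 mm, at the robot's side of the table, right of the red tin; origin at the centre of its underside.
- small_pot: Bystander, to be left alone: small clay pot, 75 mm across, 70 mm high, left of the clamp; origin at the centre of its underside.
- ribbon_roll: Bystander, to be left alone: large spool of white ribbon, 100 mm across, 50 mm high, near left; origin at the centre of its underside.
- candle: Bystander, to be left alone: thick cream candle, 61 mm across, 131 mm high, behind the clamp; origin at the centre of its underside.
- felt_pen: Bystander, to be left alone: felt pen, 135 mm long, 17 mm thick, lying on the right; origin at the centre of its underside.
Mind the look-alikes: they are no part of the job. Several things look just like the glued_block: the one meant starts nearest to the robot's base.

How it is judged:
On the way, in this order (a step that is already met when the one before it is completed fails the run):
1. the block stands upright on the clamp's rails between the jaws, squared to them and let go (x of block_center in the frame of seat between -0.01 and 0.01 m and angle between block_center's own z axis and vertical below 0.08 rad and angle between the y axis of block_center and the y axis of seat, either way round below 0.12 rad and z of block_center in the frame of seat between -0.005 and 0.005 m and contact force between the fingers and glued_block below 0.3 N and y of block_center in the frame of seat between -0.032 and 0.005 m), for 0.2 s.
2. the sliding jaw's pad presses on the block with more than 5 N (contact force between jaw_pad and glued_block above 5 N), for 0.2 s.
At the end, for the whole second after the job is handed in: the block stands upright (within 0.08 rad) on the rails, squared to the jaws (within 0.12 rad), within 10 mm of the bar's line, and against the fixed jaw (within 5 mm of the seat along the bar); the sprung pad presses it with 5 to 15 N; the trigger is let go and all is at rest (x of block_center in the frame of seat between -0.01 and 0.01 m and angle between block_center's own z axis and vertical below 0.08 rad and angle between the y axis of block_center and the y axis of seat, either way round below 0.12 rad and z of block_center in the frame of seat between -0.005 and 0.005 m and y of block_center in the frame of seat between -0.005 and 0.005 m and contact force between jaw_pad and glued_block between 5 and 15 N and linear speed of glued_block below 0.01 m/s and value of joint trigger below 0.08 rad); the robot touches nothing.
It fails at once if the block is crushed: the sprung pad presses it with more than 15 N (contact force between jaw_pad and glued_block above 15 N).
It fails at once if the robot pushes the sliding jaw by hand with more than 6 N (contact force between any of the fingers, the arm and bar_jaw above 6 N).
It fails at once if another thing on the table is moved by more than 30 mm (distance of any of stapler, small_pot, ribbon_roll, candle, felt_pen from where it was at the start of the episode above 0.03 m).
It also fails if it takes over 70 s, if anything falls off the work surface, if the arm or the gripper's body presses on something with over 40 N, if the wrist force passes 120 N, or if a joint passes its speed limit or range.

## Working session

There is one attempt and no reset: what is moved stays moved. The work goes in short steps, Python scripts to look and compute and a tool call to move; the robot and the scene stay as the last step left them, time stands still between calls to the robot, and variables do not carry over. Pictures are saved under pics/ and viewed, and the job is handed in when it is done.

Besides the shell and the picture viewer there is one more tool, called after "Call:" as a command line: name --argument value ..., lists and objects as JSON in quotes. move_arm: Moves the arm, as the interface text tells. Its arguments: {"type":"object","properties":{"linear":{"type":"array","items":{"type":"array","items":{"type":"number"}}},"twist":{"type":"array","items":{"type":"array","items":{"type":"number"}}},"grip":{"type":"number"},"force":{"type":"number"}},"required":["linear","twist"]}

```bash
mkdir -p pics; python3 - <<'E'
from plant import *
import cv2,pickle
s=get_state();print(s)
for n in("top","side"):
    c=read_camera(n);cv2.imwrite(f"pics/{n}0.png",c["img"]);pickle.dump(c,open(f"{n}0.pkl","wb"))
    print(n,c["fx"],c["rvec"],c["tvec"],c["dist"])
E
```

```text
{'time': 0.0, 'qpos': array([-1.31402132e+00,  2.87196338e-01,  1.57817313e+00, -2.31439398e-07,
        1.27859494e+00, -1.50047003e-01]), 'dq': array([-2.40253410e-04, -1.56779715e-03, -2.69481772e-04,  4.91078205e-04,
        5.11876232e-05,  5.18043479e-04]), 'joint_efforts': array([-9.49772152e-05, -4.05980265e+01, -2.92627680e+01, -1.62878100e-04,
        5.82148583e-03, -3.87165329e-06]), 'eef_pos': array([ 0.26692733, -0.61928765,  0.2379288 ]), 'tcp_rot': array([ 9.79382520e-01,  2.02011071e-01, -6.33636491e-05, -1.18418149e-03]), 'contact_force': array([ 0.2786097 , -0.36053619,  0.07147683]), 'wrist_torque': array([ 0.06126832, -0.05652541,  0.04111464]), 'opening': 0.9998473604806448}
top 361.1963411082806 [ 2.23042777 -2.16574012  0.10953841] [-0.11422505  0.59031429  1.22675035] [-0.06649335  0.          0.          0.          0.        ]
side 419.94389306742005 [ 2.30756619  0.02231608 -0.02461775] [-5.59909624e-01  2.17448116e-05  1.47722561e+00] [-0.06059074  0.          0.          0.          0.        ]
```

View pics/top0.png

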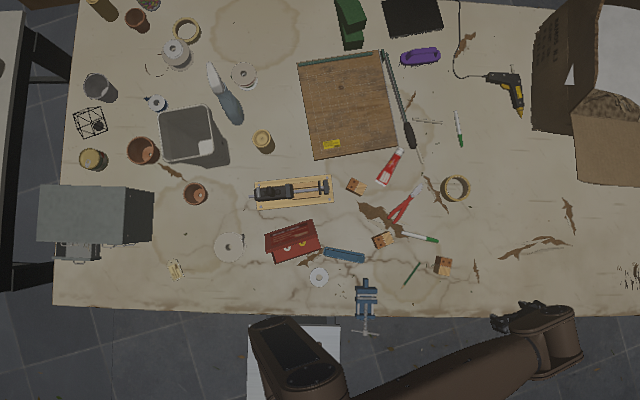

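View pics/side0.png

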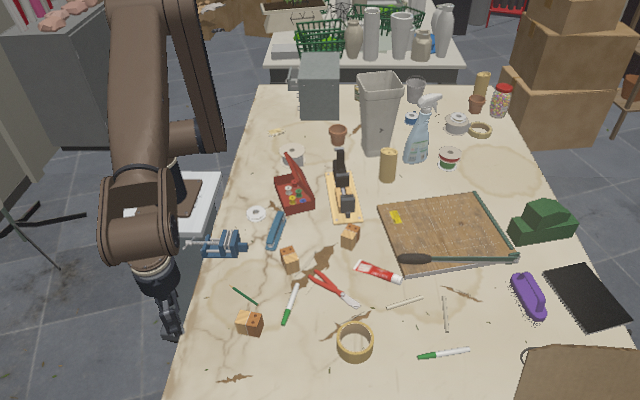

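The top view shows three look-alike blocks at about (355,185), (383,240) and (442,265). The clamp is at (292,190), with its sliding jaw either left or right. Next I'll measure the blocks' distances from the base and make crops.

```bash
cat > h.py <<'E'
import cv2,pickle,numpy as np
def load(n): return pickle.load(open(n+".pkl","rb"))
def KM(c): return np.array([[c["fx"],0,c["cx"]],[0,c["fy"],c["cy"]],[0,0,1.]]),np.array(c["dist"],float)
def world(c):
    K,d=KM(c);H,W=c["depth"].shape
    u,v=np.meshgrid(np.arange(W),np.arange(H))
    p=cv2.undistortPoints(np.stack([u,v],-1).reshape(-1,1,2).astype(np.float64),K,d).reshape(H,W,2)
    z=c["depth"][...,None];P=np.concatenate([p*z,z],-1)
    R=cv2.Rodrigues(np.array(c["rvec"],float))[0]
    return (P-np.array(c["tvec"]).reshape(3))@R
def plane(c,uv,z):
    K,d=KM(c);p=cv2.undistortPoints(np.array(uv,float).reshape(-1,1,2),K,d).reshape(-1,2)
    R=cv2.Rodrigues(np.array(c["rvec"],float))[0];o=-R.T@np.array(c["tvec"]).reshape(3)
    r=np.c_[p,np.ones(len(p))]@R
    return o+r*((z-o[2])/r[:,2])[:,None]
def proj(c,X):
    K,d=KM(c);return cv2.projectPoints(np.array(X,float).reshape(-1,1,3),np.array(c["rvec"],float),np.array(c["tvec"],float),K,d)[0].reshape(-1,2)
def crop(c,name,x0,y0,x1,y1,s):
    cv2.imwrite(name,cv2.resize(c["img"][y0:y1,x0:x1],None,fx=s,fy=s,interpolation=cv2.INTER_CUBIC))
E
python3 - <<'E'
from h import *
t=load("top0");s=load("side0");W=world(t)
for n,(u,v) in dict(a=(355,185),b=(380,241),c=(440,265)).items():
    w=W[v,u];print(n,w,np.hypot(w[0],w[1]), proj(s,w))
crop(t,"pics/tclamp.png",240,165,345,220,7)
crop(t,"pics/tblk.png",340,170,470,285,5)
crop(s,"pics/sclamp.png",315,135,375,235,6)
crop(s,"pics/sblk.png",225,215,370,345,5)
E
```

```text
a [ 0.63691536 -0.19189006  0.0536879 ] 0.6651939309193597 [[351.39752117 228.96521388]]
b [ 0.45034865 -0.2801643   0.05694064] 0.5303828268248072 [[287.75295228 249.54927046]]
c [ 0.37404544 -0.4872866   0.05483145] 0.6142948950122019 [[250.6818087  311.07657716]]
```

View pics/tclamp.png

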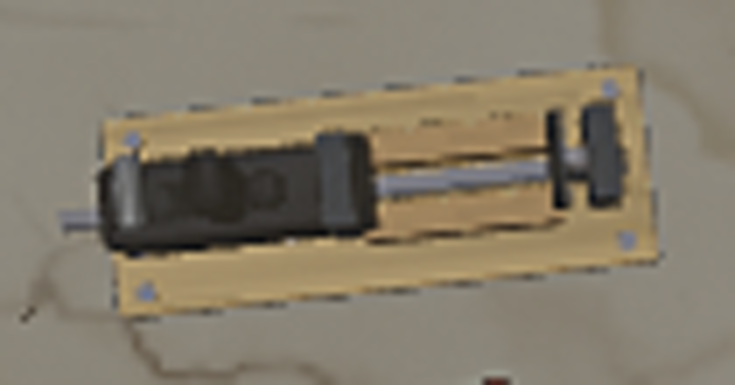

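View pics/tblk.png

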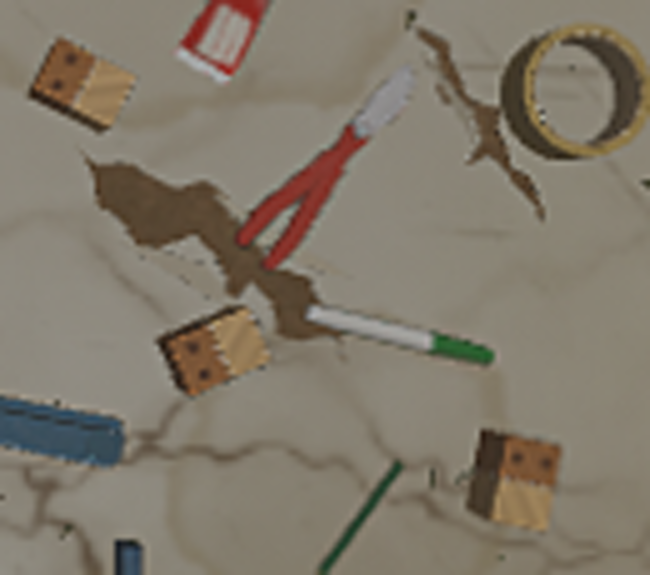

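View pics/sclamp.png

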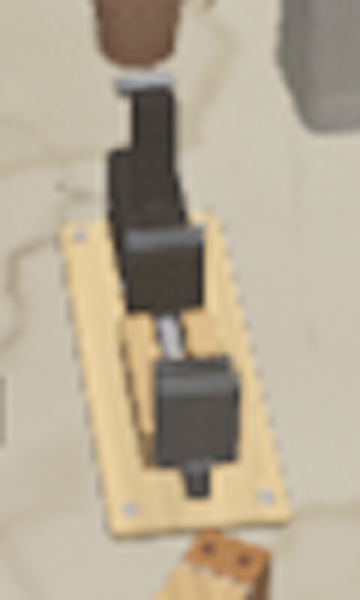

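View pics/sblk.png

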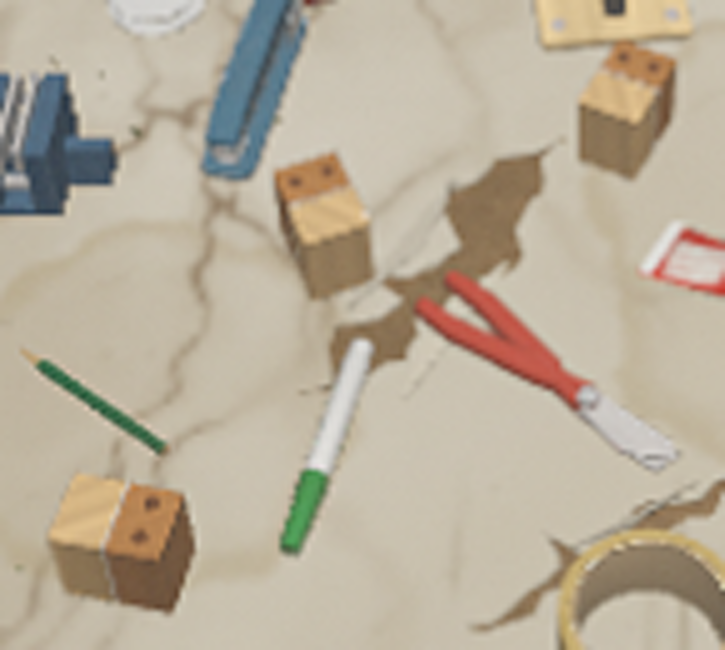

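I choose the block at top (383,240): it is nearest the base at r = 0.53, against 0.61 and 0.67 for the other two. Its crop shows two boards with the joint across its long direction. The felt pen tip is close, at (402,233). Next I'll measure the block and the clamp.

```bash
cat > m.py <<'E'
from h import *
t=load("top0");W=world(t)
def reg(x0,y0,x1,y1,zl,zh):
    m=np.zeros(W.shape[:2],bool);m[y0:y1,x0:x1]=1
    return m&(W[...,2]>zl)&(W[...,2]<zh)&(t["depth"]>0)
def rect(m,z,nm):
    n,l,st,_=cv2.connectedComponentsWithStats(m.astype(np.uint8),connectivity=8)
    if n<2: print(nm,"none");return
    for k in range(1,n):
        if st[k,4]<12: continue
        v,u=np.nonzero(l==k);P=plane(t,np.c_[u,v],z)[:,:2]
        r=cv2.minAreaRect((P*1000).astype(np.float32))
        print(nm,len(u),"px c",np.round(r[0],1),"sz",np.round(r[1],1),"ang",round(r[2],1),"medz",np.median(W[l==k][:,2]).round(4), "pxc",u.mean().round(),v.mean().round())
rect(reg(365,225,402,252,.045,.07),.055,"blk")
rect(reg(250,170,340,212,.084,.1),.091,"jaws")
rect(reg(250,170,340,212,.135,.17),.152,"handle")
rect(reg(250,170,340,212,.115,.135),.135,"trig")
rect(reg(250,170,340,212,.03,.045),.04,"rails")
rect(reg(250,165,345,215,.008,.03),.015,"base")
rect(reg(250,170,340,212,.062,.08),.072,"head")
E
python3 m.py
```

```text
blk 222 px c [ 454.6 -291.8] sz [41.  61.5] ang 24.4 medz 0.0557 pxc 383.0 240.0
jaws 68 px c [626.2 -91.7] sz [46.1 15.9] ang 8.8 medz 0.0926 pxc 326.0 186.0
jaws 32 px c [622.5 -71.2] sz [40.3  7.6] ang 8.0 medz 0.0887 pxc 319.0 187.0
jaws 97 px c [608.   29.4] sz [42.7 22.9] ang 2.0 medz 0.0898 pxc 289.0 190.0
handle 31 px c [594.9 120.2] sz [31.2  9.3] ang 2.4 medz 0.1379 pxc 258.0 192.0
handle 54 px c [600.7  84.8] sz [28.  18.6] ang 2.3 medz 0.1505 pxc 269.0 190.0
trig 12 px c [593.3 116.9] sz [25.4  6.1] ang 13.6 medz 0.1334 pxc 260.0 193.0
rails 132 px c [634.4 -22.3] sz [18.9 83.9] ang 7.8 medz 0.0404 pxc 305.0 185.0
rails 68 px c [616.7 -26.1] sz [ 9.1 82.8] ang 8.1 medz 0.0349 pxc 306.0 190.0
rails 141 px c [598.2 -22.9] sz [ 18.5 102.6] ang 8.1 medz 0.0407 pxc 306.0 195.0
base 992 px c [610.8  16.8] sz [ 99.5 268.9] ang 7.9 medz 0.0114 pxc 295.0 193.0
base 26 px c [625.4 -21.7] sz [ 3.5 83.8] ang 8.2 medz 0.0131 pxc 305.0 188.0
base 21 px c [610.6 -13.6] sz [ 3.8 59.5] ang 7.5 medz 0.0153 pxc 302.0 192.0
head 248 px c [600.1  93.7] sz [ 42.  104.4] ang 7.8 medz 0.0726 pxc 271.0 193.0
```

The clamp measures as yaw 8.0°, lateral line x' = 607 mm, seat ≈ (614.6,-13.2) mm, and jaw gap ≈ 85 mm (74 to 88 expected). The block is at (454.6,-291.8) mm with yaw 24.4° and size 41 × 61.5 mm, which matches the given 40 × 60. I'll move over the block and turn the tool by +91°.

Call:
move_arm --linear '[[0.0134,0.0234,0],[0.0134,0.0234,0],[0.0134,0.0234,0],[0.0134,0.0234,0],[0.0134,0.0234,0],[0.0134,0.0234,0],[0.0134,0.0234,0],[0.0134,0.0234,0],[0.0134,0.0234,0],[0.0134,0.0234,0],[0.0134,0.0234,0],[0.0134,0.0234,0],[0.0134,0.0234,0],[0.0134,0.0234,0],[0,0,0]]' --twist '[[0,0,6.5],[0,0,6.5],[0,0,6.5],[0,0,6.5],[0,0,6.5],[0,0,6.5],[0,0,6.5],[0,0,6.5],[0,0,6.5],[0,0,6.5],[0,0,6.5],[0,0,6.5],[0,0,6.5],[0,0,6.5],[0,0,0]]' --grip 1 --force 30

```text
time: 1.35
eef_pos: [0.4553, -0.2727, 0.2272]
tcp_rot: [0.511, 0.86, -0.002, -0.008]
contact_force: [-0.5, 0.4, -0.6]
opening: 1.0
```

```bash
cat > st.py <<'E'
from plant import *
import plant,numpy as np,sys
from scipy.spatial.transform import Rotation as R
s=get_state();m=R.from_quat(s["tcp_rot"]).as_matrix()
print("t",round(s["time"],2),"p",np.round(s["eef_pos"]*1000,1),"ytoolyaw",round(np.degrees(np.arctan2(m[1,1],m[0,1])),2),"z",np.round(m[:,2],3),"F",np.round(s["contact_force"],1),"open",round(s["opening"],3),"q6",round(s["qpos"][5],2))
if len(sys.argv)>1:
    x,y,a=map(float,sys.argv[1:4]);d=(a-np.degrees(np.arctan2(m[1,1],m[0,1]))+90)%180-90
    print("go",np.round([x-s["eef_pos"][0]*1000,y-s["eef_pos"][1]*1000],1),"turn",round(d,2))
    e=R.from_matrix(R.from_euler('z',d,degrees=True).as_matrix()@m);zz=m[:,2]
    print("tilt fix twist deg",np.round(np.degrees(np.cross(zz,[0,0,-1])),2))
E
python3 st.py 454.6 -291.8 24.4; python3 -c "
import plant;print([n for n in dir(plant) if n[0]!='_'], getattr(plant,'tips_ahead',None))"
```

```text
t 1.35 p [ 455.3 -272.7  227.2] ytoolyaw 28.59 z [-0.015  0.005 -1.   ] F [-0.5  0.4 -0.6] open 1.0 q6 -1.22
go [ -0.7 -19.1] turn -4.19
tilt fix twist deg [-0.26 -0.86 -0.  ]
['Unreachable', 'get_state', 'read_camera', 'sign_off', 'tips_ahead'] 0.008
```

Call:
move_arm --linear '[[-0.0007,-0.0095,-0.02],[0,-0.0095,-0.02],[0,0,-0.02],[0,0,-0.02],[0,0,0],[0,0,0]]' --twist '[[-0.26,-0.86,-2.1],[0,0,-2.1],[0,0,0],[0,0,0],[0,0,0],[0,0,0]]'

```text
time: 1.85
eef_pos: [0.4545, -0.2912, 0.1447]
tcp_rot: [0.543, 0.839, -0.001, 0.001]
contact_force: [-0.3, 1.3, -0.6]
opening: 1.001
```

```bash
python3 st.py 454.6 -291.8 24.4; python3 - <<'E'
from h import *
from plant import *
c=read_camera("side");crop(c,"pics/s1.png",215,180,375,300,5)
E
```

```text
t 1.85 p [ 454.5 -291.2  144.7] ytoolyaw 24.16 z [ 0.001 -0.002 -1.   ] F [-0.3  1.3 -0.6] open 1.001 q6 -1.18
go [ 0.1 -0.6] turn 0.24
tilt fix twist deg [0.12 0.05 0.  ]
```

View pics/s1.png

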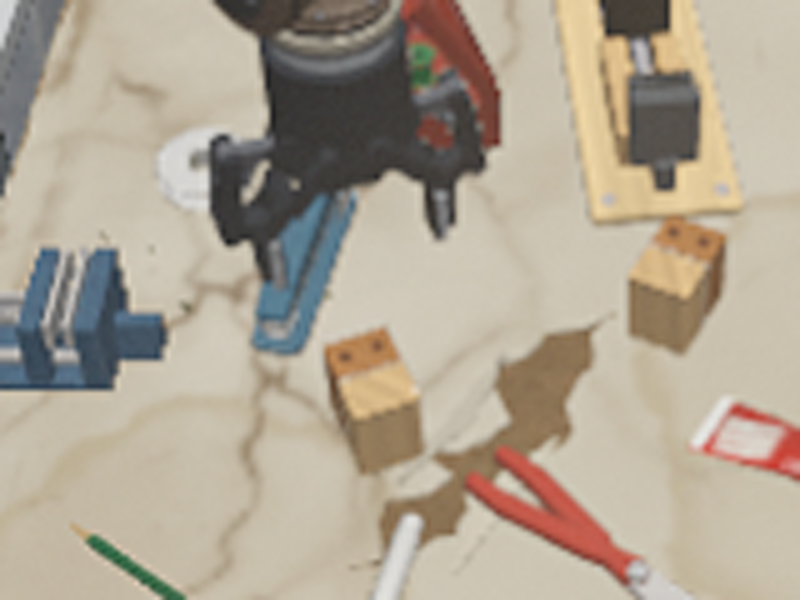

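The gripper's fingers stand astride the block, directly above it in this view, with the block at crop (375,400). I'll descend and close.

Call:
move_arm --linear '[[0,-0.0006,-0.02],[0,0,-0.02],[0,0,-0.02],[0,0,-0.02],[0,0,-0.02],[0,0,-0.013],[0,0,-0.003],[0,0,0]]' --twist '[[0,0,0.2],[0,0,0],[0,0,0],[0,0,0],[0,0,0],[0,0,0],[0,0,0],[0,0,0]]'

```text
time: 2.57
eef_pos: [0.4606, -0.2994, 0.0382]
tcp_rot: [0.543, 0.839, -0.003, 0.012]
contact_force: [-0.1, -0.6, -0.3]
opening: 1.0
```

```bash
python3 st.py 454.6 -291.8 24.4
```

```text
t 2.57 p [ 460.6 -299.4   38.2] ytoolyaw 24.19 z [ 0.017 -0.019 -1.   ] F [-0.1 -0.6 -0.3] open 1.0 q6 -1.18
go [-6.   7.6] turn 0.21
tilt fix twist deg [1.06 1.   0.  ]
```

Call:
move_arm --linear '[[-0.006,0.0075,-0.005],[0,0,-0.004],[0,0,0],[0,0,0]]' --twist '[[1.06,1.0,0.2],[0,0,0],[0,0,0],[0,0,0]]'

```text
time: 2.9
eef_pos: [0.4565, -0.2936, 0.0334]
tcp_rot: [0.542, 0.841, -0.0, 0.003]
contact_force: [-0.4, -0.6, 0.3]
opening: 1.0
```

```bash
python3 st.py 454.6 -291.8 24.4
```

```text
t 2.9 p [ 456.5 -293.6   33.4] ytoolyaw 24.39 z [ 0.004 -0.004 -1.   ] F [-0.4 -0.6  0.3] open 1.0 q6 -1.18
go [-1.9  1.8] turn 0.01
tilt fix twist deg [0.21 0.22 0.  ]
```

Call:
move_arm --linear '[[-0.002,0.002,-0.008],[0,0,0],[0,0,0]]' --twist '[[0.2,0.2,0],[0,0,0],[0,0,0]]'

```text
time: 3.15
eef_pos: [0.4553, -0.2923, 0.0264]
tcp_rot: [0.542, 0.841, -0.0, 0.002]
contact_force: [0.3, -0.2, -0.1]
opening: 1.002
```

Call:
move_arm --linear '[[0,0,0],[0,0,0],[0,0,0],[0,0,0],[0,0,0],[0,0,0],[0,0,0],[0,0,0]]' --twist '[[0,0,0],[0,0,0],[0,0,0],[0,0,0],[0,0,0],[0,0,0],[0,0,0],[0,0,0]]' --grip 0 --force 35

```text
time: 3.82
eef_pos: [0.4551, -0.2923, 0.0265]
tcp_rot: [0.542, 0.841, -0.0, 0.001]
contact_force: [0.3, 0.1, 0.2]
opening: 0.463
```

```bash
python3 st.py 454.6 -291.8 24.4
```

```text
t 3.82 p [ 455.1 -292.3   26.5] ytoolyaw 24.4 z [ 0.002 -0.002 -1.   ] F [0.3 0.1 0.2] open 0.463 q6 -1.18
go [-0.5  0.5] turn -0.0
tilt fix twist deg [0.12 0.12 0.  ]
```

The opening is 39 mm, so the block is held. I'll lift it and carry it over the rails.

Call:
move_arm --linear '[[0,0,0.02],[0,0,0.025],[0,0,0.025],[0,0,0.025],[0,0,0.025],[0.013,0.022,0.02],[0.013,0.022,0],[0.013,0.022,0],[0.013,0.022,0],[0.013,0.022,0],[0.013,0.022,0],[0.013,0.022,0],[0.013,0.022,0],[0.013,0.022,0],[0.013,0.022,0],[0.013,0.022,0],[0,0,0],[0,0,0]]' --twist '[[0,0,0],[0,0,0],[0,0,0],[0,0,0],[0,0,0],[0,0,-1.5],[0,0,-1.5],[0,0,-1.5],[0,0,-1.5],[0,0,-1.5],[0,0,-1.5],[0,0,-1.5],[0,0,-1.5],[0,0,-1.5],[0,0,-1.5],[0,0,-1.5],[0,0,0],[0,0,0]]'

```text
time: 5.32
eef_pos: [0.5945, -0.0329, 0.1627]
tcp_rot: [0.664, 0.748, 0.001, -0.008]
contact_force: [0.7, -1.0, -1.7]
opening: 0.466
```

```bash
python3 st.py 616.3 -25.1 8
```

```text
t 5.32 p [594.5 -32.9 162.7] ytoolyaw 6.82 z [-0.011  0.012 -1.   ] F [ 0.7 -1.  -1.7] open 0.466 q6 -0.35
go [21.8  7.8] turn 1.18
tilt fix twist deg [-0.67 -0.6  -0.  ]
```

Call:
move_arm --linear '[[0.01,0.004,0],[0.01,0.004,0],[0,0,0],[0,0,0]]' --twist '[[-0.67,-0.6,1.2],[0,0,0],[0,0,0],[0,0,0]]'

```text
time: 5.65
eef_pos: [0.6148, -0.0258, 0.161]
tcp_rot: [0.655, 0.755, -0.001, -0.0]
contact_force: [-0.1, -1.2, -2.0]
opening: 0.465
```

```bash
python3 st.py 616.3 -25.1 8
```

```text
t 5.65 p [614.8 -25.8 161. ] ytoolyaw 8.09 z [-0.002 -0.001 -1.   ] F [-0.1 -1.2 -2. ] open 0.465 q6 -0.35
go [1.5 0.7] turn -0.09
tilt fix twist deg [ 0.08 -0.12  0.  ]
```

Now a picture to check the held block against the clamp.

Call:
move_arm --linear '[[0.0015,0.0007,-0.01],[0,0,-0.01],[0,0,-0.005],[0,0,0],[0,0,0]]' --twist '[[0,0,0],[0,0,0],[0,0,0],[0,0,0],[0,0,0]]'

```text
time: 6.07
eef_pos: [0.6154, -0.0272, 0.1322]
tcp_rot: [0.657, 0.754, -0.002, -0.001]
contact_force: [-0.0, -0.2, -1.5]
opening: 0.464
```

```bash
python3 st.py 616.3 -25.1 8; python3 - <<'E'
from h import *
from plant import *
c=read_camera("side");crop(c,"pics/s2.png",290,120,400,230,5)
E
```

```text
t 6.07 p [615.4 -27.2 132.2] ytoolyaw 7.92 z [-0.004 -0.001 -1.   ] F [-0.  -0.2 -1.5] open 0.464 q6 -0.34
go [0.9 2.1] turn 0.08
tilt fix twist deg [ 0.08 -0.25  0.  ]
```

View pics/s2.png

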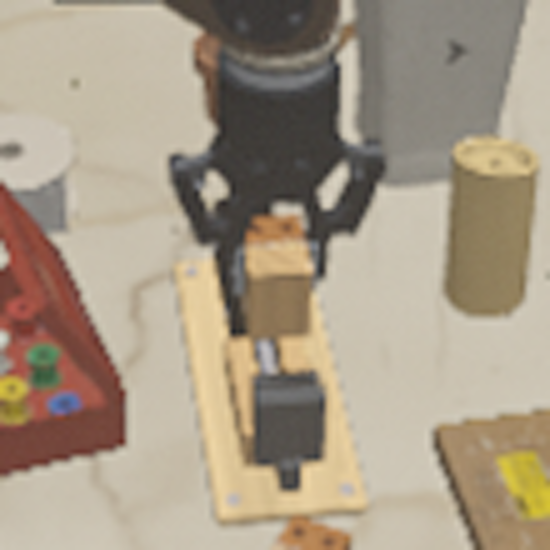

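The block is held upright at crop (280,275), in line with the bar and behind the sliding jaw at (290,415). I'll descend in small stages.

Call:
move_arm --linear '[[0.001,0.002,-0.008],[0,0,-0.01],[0,0,-0.005],[0,0,0],[0,0,0]]' --twist '[[0.1,-0.25,0],[0,0,0],[0,0,0],[0,0,0],[0,0,0]]'

```text
time: 6.53
eef_pos: [0.6163, -0.025, 0.107]
tcp_rot: [0.657, 0.754, 0.0, 0.0]
contact_force: [0.4, 0.2, -1.3]
opening: 0.464
```

```bash
python3 st.py 616.3 -25.1 8
```

```text
t 6.53 p [616.3 -25.  107. ] ytoolyaw 7.92 z [ 0.001  0.001 -1.   ] F [ 0.4  0.2 -1.3] open 0.464 q6 -0.34
go [ 0.  -0.1] turn 0.08
tilt fix twist deg [-0.03  0.04  0.  ]
```

Call:
move_arm --linear '[[0,0,-0.01],[0,0,-0.01],[0,0,-0.008],[0,0,0],[0,0,0]]' --twist '[[0,0,0],[0,0,0],[0,0,0],[0,0,0],[0,0,0]]'

```text
time: 6.95
eef_pos: [0.6163, -0.0249, 0.0759]
tcp_rot: [0.657, 0.754, 0.0, 0.0]
contact_force: [0.7, -0.7, -1.5]
opening: 0.46
```

```bash
python3 st.py 616.3 -25.1 8
```

```text
t 6.95 p [616.3 -24.9  75.9] ytoolyaw 7.92 z [ 0.001  0.001 -1.   ] F [ 0.7 -0.7 -1.5] open 0.46 q6 -0.34
go [ 0.  -0.2] turn 0.08
tilt fix twist deg [-0.03  0.04  0.  ]
```

Call:
move_arm --linear '[[0,0,-0.006],[0,0,-0.001],[0,0,0]]' --twist '[[0,0,0],[0,0,0],[0,0,0]]'

```text
time: 7.2
eef_pos: [0.6164, -0.025, 0.0681]
tcp_rot: [0.657, 0.754, 0.0, 0.0]
contact_force: [0.5, -1.2, -2.4]
opening: 0.464
```

Call:
move_arm --linear '[[0,0,-0.0015],[0,0,0]]' --twist '[[0,0,0],[0,0,0]]'

```text
time: 7.37
eef_pos: [0.6166, -0.025, 0.0668]
tcp_rot: [0.657, 0.754, 0.001, 0.0]
contact_force: [-1.4, -0.4, -2.6]
opening: 0.463
```

Call:
move_arm --linear '[[0,0,-0.0015],[0,0,0]]' --twist '[[0,0,0],[0,0,0]]'

```text
time: 7.53
eef_pos: [0.6174, -0.0251, 0.0671]
tcp_rot: [0.657, 0.754, 0.001, 0.001]
contact_force: [0.7, 0.2, -1.2]
opening: 0.464
```

The height no longer falls (67 mm), so the block is on the rails. I'll release it.

Call:
move_arm --linear '[[0,0,0],[0,0,0],[0,0,0],[0,0,0],[0,0,0],[0,0,0],[0,0,0],[0,0,0]]' --twist '[[0,0,0],[0,0,0],[0,0,0],[0,0,0],[0,0,0],[0,0,0],[0,0,0],[0,0,0]]' --grip 1

```text
time: 8.2
eef_pos: [0.6196, -0.0256, 0.0695]
tcp_rot: [0.657, 0.754, 0.002, 0.004]
contact_force: [0.4, -0.4, -1.1]
opening: 1.0
```

Call:
move_arm --linear '[[0,0,0.02],[0,0,0.025],[0,0,0.025],[0,0,0.025],[0,0,0.025],[0,0,0.025],[0,0,0],[0,0,0]]' --twist '[[0,0,0],[0,0,0],[0,0,0],[0,0,0],[0,0,0],[0,0,0],[0,0,0],[0,0,0]]'

```text
time: 8.87
eef_pos: [0.6155, -0.0249, 0.2172]
tcp_rot: [0.657, 0.754, 0.0, 0.0]
contact_force: [0.5, -0.8, -1.7]
opening: 1.002
```

```bash
python3 st.py 600 83 98; python3 - <<'E'
from h import *
from plant import *
c=read_camera("side");crop(c,"pics/s3.png",300,120,380,230,5)
c=read_camera("top");crop(c,"pics/t3.png",240,160,345,220,6)
E
```

```text
t 8.87 p [615.5 -24.9 217.2] ytoolyaw 7.92 z [ 0.001  0.    -1.   ] F [ 0.5 -0.8 -1.7] open 1.002 q6 -0.34
go [-15.5 107.9] turn -89.92
tilt fix twist deg [-0.03  0.05  0.  ]
```

View pics/s3.png

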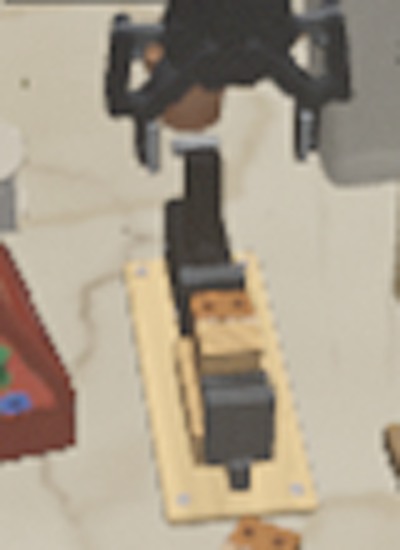

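View pics/t3.png

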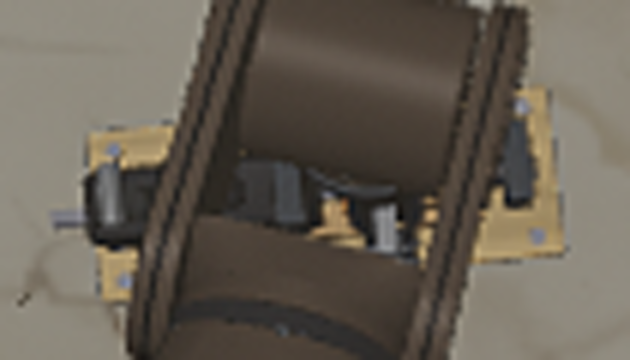

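The block stands upright on the rails between the jaws, at side crop (225,330). A grip on the handle cancels out in the wrist reading, so I'll shut the fingers and push only the cross bar towards the handle. That way the wrist force reads the trigger force directly. First I move beyond the trigger.

Call:
move_arm --linear '[[-0.003,0.023,0],[-0.003,0.023,0],[-0.003,0.023,0],[-0.003,0.023,0],[-0.003,0.023,0],[-0.003,0.023,0],[-0.003,0.023,0],[-0.003,0.022,0],[0,0,0],[0,0,0]]' --twist '[[0,0,0],[0,0,0],[0,0,0],[0,0,0],[0,0,0],[0,0,0],[0,0,0],[0,0,0],[0,0,0],[0,0,0]]' --grip 0 --force 40

```text
time: 9.8
eef_pos: [0.5804, 0.1641, 0.1942]
tcp_rot: [0.658, 0.753, -0.011, -0.013]
contact_force: [-0.3, 0.1, -0.1]
opening: -0.005
```

```bash
python3 st.py 589.5 165 8;  python3 - <<'E'
from h import *
from plant import *
t=read_camera("top");pickle.dump(t,open("top4.pkl","wb"));crop(t,"pics/t4.png",220,150,345,230,6)
s=read_camera("side");crop(s,"pics/s4.png",290,70,400,230,4)
E
sed -i 's/top0/top4/' m.py; python3 m.py
```

```text
t 9.8 p [580.4 164.1 194.2] ytoolyaw 7.68 z [-0.034 -0.    -0.999] F [-0.3  0.1 -0.1] open -0.005 q6 -0.03
go [9.1 0.9] turn 0.32
tilt fix twist deg [ 0.01 -1.94  0.  ]
blk none
jaws 68 px c [626.2 -91.7] sz [46.1 15.9] ang 8.8 medz 0.0932 pxc 326.0 186.0
jaws 223 px c [617.9 -24.8] sz [40.6 59.6] ang 8.2 medz 0.0959 pxc 305.0 188.0
jaws 32 px c [622.5 -71.2] sz [40.3  7.6] ang 8.0 medz 0.0884 pxc 319.0 187.0
jaws 100 px c [608.7  28.4] sz [44.  23.5] ang 9.1 medz 0.0903 pxc 289.0 190.0
jaws 15 px c [597.2  78. ] sz [ 9.1 27.1] ang 58.5 medz 0.0866 pxc 274.0 193.0
handle 32 px c [594.6 119.8] sz [32.  11.3] ang 8.7 medz 0.1374 pxc 258.0 192.0
handle 54 px c [600.7  84.8] sz [28.  18.6] ang 2.3 medz 0.1516 pxc 269.0 190.0
rails 21 px c [639.3 -57.9] sz [17.2 10.3] ang 1.8 medz 0.0401 pxc 316.0 183.0
rails 16 px c [630.1  15.2] sz [17.2  6.8] ang 2.0 medz 0.0403 pxc 294.0 186.0
rails 92 px c [597.9 -22.9] sz [ 17.8 102.6] ang 8.9 medz 0.0405 pxc 306.0 196.0
base 993 px c [610.7  16.8] sz [ 99.7 268.9] ang 7.9 medz 0.0114 pxc 295.0 193.0
head 251 px c [600.1  93.7] sz [ 42.2 104.4] ang 7.8 medz 0.0722 pxc 271.0 193.0
```

View pics/t4.png

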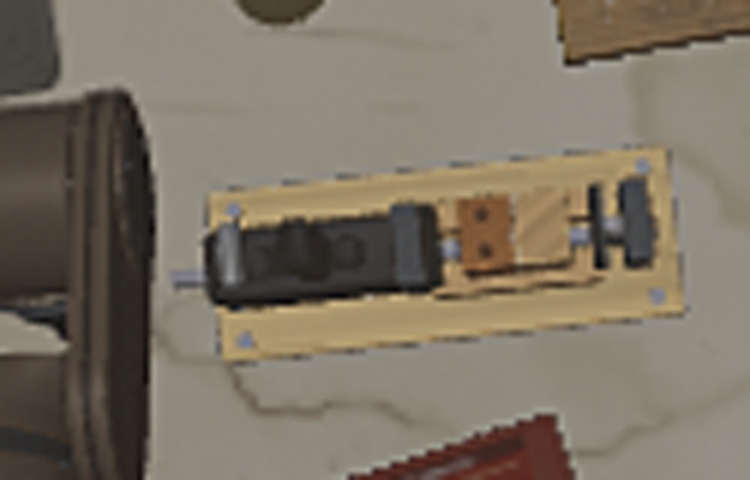

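View pics/s4.png

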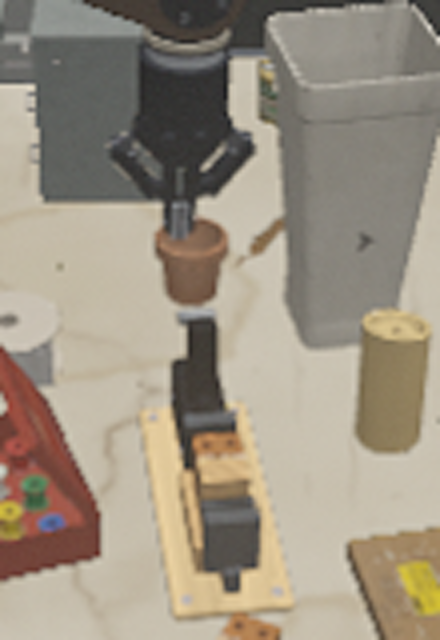

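The block reads (617.9,-24.8) with yaw 8.2°, about 1.5 mm off the bar line and square. The jaw is untouched. I'll lower the shut fingers behind the cross bar.

Call:
move_arm --linear '[[0.005,0.004,-0.014],[0.004,0.004,-0.014],[0,0,-0.014],[0,0,-0.014],[0,0,-0.008],[0,0,0],[0,0,0]]' --twist '[[0,-1.9,0.3],[0,0,0],[0,0,0],[0,0,0],[0,0,0],[0,0,0],[0,0,0]]'

```text
time: 10.48
eef_pos: [0.5914, 0.1651, 0.1246]
tcp_rot: [0.66, 0.751, -0.002, -0.001]
contact_force: [0.2, 0.3, 0.3]
opening: 0.001
```

```bash
python3 st.py 589.5 165 8
```

```text
t 10.48 p [591.4 165.1 124.6] ytoolyaw 7.4 z [-0.004 -0.002 -1.   ] F [0.2 0.3 0.3] open 0.001 q6 -0.02
go [-1.9 -0.1] turn 0.6
tilt fix twist deg [ 0.11 -0.22  0.  ]
```

Call:
move_arm --linear '[[0.0005,-0.006,0],[0.0005,-0.006,0],[0.0005,-0.006,0],[0,0,0]]' --twist '[[0,-0.2,0.6],[0,0,0],[0,0,0],[0,0,0]]'

```text
time: 10.82
eef_pos: [0.5945, 0.1446, 0.1265]
tcp_rot: [0.656, 0.755, 0.0, 0.002]
contact_force: [-0.2, 0.3, -0.1]
opening: 0.002
```

Call:
move_arm --linear '[[0.0005,-0.003,0],[0.0005,-0.003,0],[0,0,0]]' --twist '[[0,0,0],[0,0,0],[0,0,0]]'

```text
time: 11.07
eef_pos: [0.5963, 0.1378, 0.1283]
tcp_rot: [0.656, 0.754, 0.002, 0.002]
contact_force: [0.4, 1.0, -0.7]
opening: 0.001
```

Call:
move_arm --linear '[[0.0005,-0.003,0],[0,0,0]]' --twist '[[0,0,0],[0,0,0]]'

```text
time: 11.23
eef_pos: [0.5966, 0.1361, 0.1286]
tcp_rot: [0.657, 0.754, 0.003, 0.001]
contact_force: [-0.1, 3.2, -1.2]
opening: 0.005
```

Call:
move_arm --linear '[[0.0005,-0.003,0],[0,0,0]]' --twist '[[0,0,0],[0,0,0]]'

```text
time: 11.4
eef_pos: [0.5967, 0.1354, 0.1288]
tcp_rot: [0.657, 0.754, 0.004, -0.001]
contact_force: [-0.6, 2.1, -0.3]
opening: -0.006
```

Call:
move_arm --linear '[[0.0005,-0.003,0],[0,0,0]]' --twist '[[0,0,0],[0,0,0]]'

```text
time: 11.57
eef_pos: [0.5968, 0.1345, 0.1289]
tcp_rot: [0.657, 0.754, 0.006, -0.002]
contact_force: [-0.2, 2.9, -0.2]
opening: -0.001
```

Call:
move_arm --linear '[[0.0005,-0.003,0],[0,0,0]]' --twist '[[0,0,0],[0,0,0]]'

```text
time: 11.73
eef_pos: [0.5969, 0.1335, 0.1291]
tcp_rot: [0.657, 0.754, 0.007, -0.004]
contact_force: [-0.6, 2.5, -0.9]
opening: 0.003
```

Call:
move_arm --linear '[[0.0004,-0.005,0],[0.0004,-0.005,0],[0.0004,-0.005,0]]' --twist '[[0,0,0],[0,0,0],[0,0,0]]'

```text
time: 11.98
eef_pos: [0.5982, 0.1241, 0.1298]
tcp_rot: [0.657, 0.754, 0.012, -0.007]
contact_force: [1.0, 8.7, -0.1]
opening: 0.001
```

Call:
move_arm --linear '[[0.0004,-0.007,0],[0.0004,-0.007,0]]' --twist '[[0,0,0],[0,0,0]]'

```text
time: 12.15
eef_pos: [0.5984, 0.1222, 0.1301]
tcp_rot: [0.659, 0.752, 0.023, -0.016]
contact_force: [-0.7, 28.0, 0.6]
opening: 0.003
```

Call:
move_arm --linear '[[0.0004,-0.009,0],[0.0004,-0.009,0]]' --twist '[[0,0,0],[0,0,0]]'

```text
time: 12.32
eef_pos: [0.5983, 0.1221, 0.1306]
tcp_rot: [0.661, 0.749, 0.038, -0.028]
contact_force: [2.8, 28.8, -2.5]
opening: 0.002
```

```bash
python3 st.py 595 124 8
```

```text
t 12.32 p [598.3 122.1 130.6] ytoolyaw 7.05 z [ 0.008  0.095 -0.995] F [ 2.8 28.8 -2.5] open 0.002 q6 -0.18
go [-3.3  1.9] turn 0.95
tilt fix twist deg [-5.46  0.47  0.  ]
```

The end stop is at y ≈ 122 and first contact at 138, so the stroke is 16 mm as described. From now on I'll stop each stroke near y = 124. I'll back off, straighten and look.

Call:
move_arm --linear '[[-0.0015,0.008,-0.002],[-0.0015,0.008,-0.002],[0,0.006,0],[0,0,0]]' --twist '[[-2.7,0.3,0.5],[-2.7,0.2,0.5],[0,0,0],[0,0,0]]'

```text
time: 12.65
eef_pos: [0.5959, 0.1459, 0.1267]
tcp_rot: [0.654, 0.757, -0.001, 0.002]
contact_force: [0.8, -0.5, 0.2]
opening: -0.001
```

```bash
python3 st.py 593.5 144 8;  cat > look.py <<'E'
from h import *
from plant import *
import sys
t=read_camera("top");pickle.dump(t,open("top4.pkl","wb"));crop(t,f"pics/t{sys.argv[1]}.png",220,150,345,230,6)
E
python3 look.py 5; python3 m.py | egrep "jaws|handle"
```

```text
t 12.65 p [595.9 145.9 126.7] ytoolyaw 8.37 z [ 0.002 -0.004 -1.   ] F [ 0.8 -0.5  0.2] open -0.001 q6 -0.07
go [-2.4 -1.9] turn -0.37
tilt fix twist deg [0.21 0.1  0.  ]
jaws 214 px c [618.1 -24.8] sz [40.3 59.6] ang 8.2 medz 0.0961 pxc 305.0 188.0
jaws 107 px c [624.4 -76.4] sz [42.8 32.8] ang 1.8 medz 0.091 pxc 322.0 187.0
jaws 99 px c [608.5  28.3] sz [44.2 23.8] ang 8.3 medz 0.09 pxc 289.0 190.0
handle 23 px c [595.  117.1] sz [31.1  9.3] ang 2.4 medz 0.1378 pxc 258.0 193.0
handle 54 px c [600.7  84.8] sz [28.  18.6] ang 2.3 medz 0.1509 pxc 269.0 190.0
```

Call:
move_arm --linear '[[0,-0.006,0],[0.0003,-0.005,-0.0005],[0.0003,-0.005,-0.0005],[0.0003,-0.005,-0.0005]]' --twist '[[0,0,0],[0,0,0],[0,0,0],[0,0,0]]'

```text
time: 13.03
eef_pos: [0.5978, 0.1258, 0.1277]
tcp_rot: [0.656, 0.755, 0.005, -0.002]
contact_force: [-1.6, 8.8, 0.4]
opening: -0.003
```

Call:
move_arm --linear '[[0.0004,-0.005,0]]' --twist '[[0,0,0]]'

```text
time: 13.12
eef_pos: [0.5982, 0.1223, 0.1279]
tcp_rot: [0.657, 0.754, 0.008, -0.004]
contact_force: [-0.9, 22.8, -3.0]
opening: -0.002
```

Call:
move_arm --linear '[[-0.001,0.008,-0.001],[-0.001,0.008,-0.001],[0,0.006,0],[0,0,0]]' --twist '[[-0.8,0,0],[-0.7,0,0],[0,0,0],[0,0,0]]'

```text
time: 13.45
eef_pos: [0.5969, 0.14, 0.126]
tcp_rot: [0.659, 0.752, -0.002, 0.005]
contact_force: [0.9, -0.4, 0.4]
opening: 0.001
```

```bash
python3 st.py 593.5 144 8; python3 look.py 6; python3 m.py | egrep "jaws|handle"
```

```text
t 13.45 p [596.9 140.  126. ] ytoolyaw 7.48 z [ 0.005 -0.01  -1.   ] F [ 0.9 -0.4  0.4] open 0.001 q6 -0.06
go [-3.4  4. ] turn 0.52
tilt fix twist deg [0.57 0.3  0.  ]
jaws 246 px c [618.6 -28.9] sz [40.9 68. ] ang 7.5 medz 0.0955 pxc 307.0 188.0
jaws 67 px c [624.5 -79.5] sz [43.9 15.9] ang 8.0 medz 0.0933 pxc 322.0 187.0
jaws 100 px c [608.6  28.3] sz [43.8 24. ] ang 7.7 medz 0.0899 pxc 289.0 190.0
handle 53 px c [600.7  84.8] sz [28.  18.6] ang 2.3 medz 0.1512 pxc 269.0 190.0
```

View pics/t6.png

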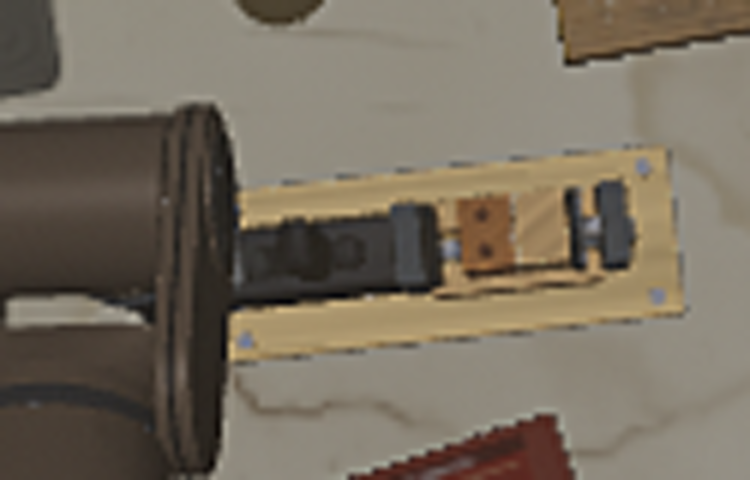

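The jaw has moved 12 mm in two strokes and its pad is almost at the block; about 13 mm remains until the block meets the fixed jaw. I'll retract fully, straighten, and make stroke 3 a bit gentler.

Call:
move_arm --linear '[[-0.003,0.005,-0.001],[0,0,0],[0,-0.006,0],[0.0003,-0.005,-0.0005],[0.0003,-0.004,-0.0005],[0.0003,-0.004,-0.0005]]' --twist '[[0.6,0.3,0.5],[0,0,0],[0,0,0],[0,0,0],[0,0,0],[0,0,0]]'

```text
time: 14.0
eef_pos: [0.5951, 0.129, 0.1257]
tcp_rot: [0.657, 0.754, 0.006, -0.005]
contact_force: [-0.9, 8.4, 1.3]
opening: -0.001
```

Call:
move_arm --linear '[[0.0003,-0.004,0]]' --twist '[[0,0,0]]'

```text
time: 14.08
eef_pos: [0.5953, 0.1269, 0.1259]
tcp_rot: [0.658, 0.753, 0.008, -0.006]
contact_force: [0.7, 8.7, -1.1]
opening: -0.001
```

Call:
move_arm --linear '[[0.0003,-0.004,0]]' --twist '[[0,0,0]]'

```text
time: 14.17
eef_pos: [0.5956, 0.1248, 0.126]
tcp_rot: [0.658, 0.753, 0.01, -0.008]
contact_force: [1.0, 9.1, -1.2]
opening: -0.004
```

Call:
move_arm --linear '[[0.0003,-0.004,0],[-0.001,0.008,-0.001],[-0.001,0.008,-0.001],[-0.001,0.008,0],[0,0,0]]' --twist '[[0,0,0],[-0.7,0,0],[-0.7,0,0],[0,0,0],[0,0,0]]'

```text
time: 14.58
eef_pos: [0.5928, 0.1457, 0.1238]
tcp_rot: [0.659, 0.752, 0.002, -0.0]
contact_force: [0.2, 0.3, -0.3]
opening: -0.001
```

```bash
python3 st.py 593.5 145 8; python3 look.py 7; python3 m.py | egrep "jaws|handle"
```

```text
t 14.58 p [592.8 145.7 123.8] ytoolyaw 7.5 z [ 0.003  0.003 -1.   ] F [ 0.2  0.3 -0.3] open -0.001 q6 -0.06
go [ 0.7 -0.7] turn 0.5
tilt fix twist deg [-0.18  0.15  0.  ]
jaws 328 px c [618.5 -35.9] sz [44.6 92.5] ang 8.3 medz 0.095 pxc 308.0 188.0
jaws 100 px c [608.7  28.4] sz [43.9 23.8] ang 8.3 medz 0.0905 pxc 289.0 190.0
handle 52 px c [601.   83.7] sz [27.4 18.8] ang 13.6 medz 0.1507 pxc 269.0 190.0
handle 14 px c [591.9 117. ] sz [24.8  3.1] ang 2.4 medz 0.1385 pxc 259.0 193.0
```

View pics/t7.png

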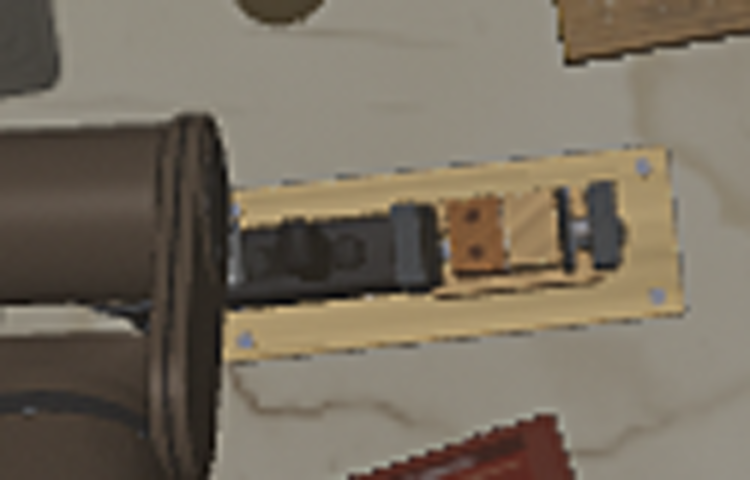

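The jaw has moved 18 mm and is now pushing the block; about 6–7 mm is left. In stroke 4 I'll read the force every row.

Call:
move_arm --linear '[[0,-0.006,0],[0.0003,-0.005,-0.0005],[0.0003,-0.004,-0.0005],[0.0003,-0.004,-0.0005]]' --twist '[[0,0,0.5],[0,0,0],[0,0,0],[0,0,0]]'

```text
time: 14.97
eef_pos: [0.5941, 0.1295, 0.1244]
tcp_rot: [0.656, 0.754, 0.007, -0.003]
contact_force: [-1.3, 8.5, 2.0]
opening: 0.0
```

Call:
move_arm --linear '[[0.0003,-0.004,0]]' --twist '[[0,0,0]]'

```text
time: 15.05
eef_pos: [0.5943, 0.127, 0.1247]
tcp_rot: [0.657, 0.754, 0.009, -0.005]
contact_force: [-0.2, 9.1, -2.7]
opening: 0.003
```

Call:
move_arm --linear '[[0.0003,-0.0035,0]]' --twist '[[0,0,0]]'

```text
time: 15.13
eef_pos: [0.5946, 0.125, 0.1249]
tcp_rot: [0.658, 0.753, 0.011, -0.007]
contact_force: [0.3, 8.3, -0.8]
opening: -0.001
```

Call:
move_arm --linear '[[0.0003,-0.0035,0]]' --twist '[[0,0,0]]'

```text
time: 15.22
eef_pos: [0.5949, 0.1231, 0.1249]
tcp_rot: [0.658, 0.753, 0.013, -0.008]
contact_force: [-0.2, 8.8, -0.7]
opening: -0.001
```

Call:
move_arm --linear '[[0.0003,-0.0025,0]]' --twist '[[0,0,0]]'

```text
time: 15.3
eef_pos: [0.5951, 0.1223, 0.1249]
tcp_rot: [0.659, 0.752, 0.016, -0.01]
contact_force: [0.2, 10.8, 0.7]
opening: 0.001
```

Stop reached, with the jaw still moving freely (about 8.7 N including block friction). I'll retract.

Call:
move_arm --linear '[[-0.001,0.008,0],[-0.001,0.008,0],[0,0.008,0],[0,0,0]]' --twist '[[-1.1,0,0.3],[-1.1,0,0.3],[0,0,0],[0,0,0]]'

```text
time: 15.63
eef_pos: [0.5934, 0.1434, 0.1248]
tcp_rot: [0.656, 0.754, 0.0, 0.003]
contact_force: [-0.3, 0.8, 0.2]
opening: 0.001
```

```bash
python3 st.py 593.5 145 8; python3 look.py 8; python3 m.py | egrep "jaws|handle"
```

```text
t 15.63 p [593.4 143.4 124.8] ytoolyaw 7.96 z [ 0.005 -0.004 -1.   ] F [-0.3  0.8  0.2] open 0.001 q6 -0.06
go [0.1 1.6] turn 0.04
tilt fix twist deg [0.22 0.3  0.  ]
jaws 346 px c [614.1  -5.6] sz [44.  92.4] ang 8.9 medz 0.0939 pxc 299.0 189.0
jaws 67 px c [623.6 -66. ] sz [44.1 18.7] ang 8.8 medz 0.093 pxc 318.0 187.0
jaws 12 px c [596.5  78.5] sz [ 9.1 25.3] ang 58.5 medz 0.0879 pxc 273.0 194.0
handle 53 px c [600.7  84.8] sz [28.  18.6] ang 2.3 medz 0.151 pxc 269.0 190.0
```

View pics/t8.png

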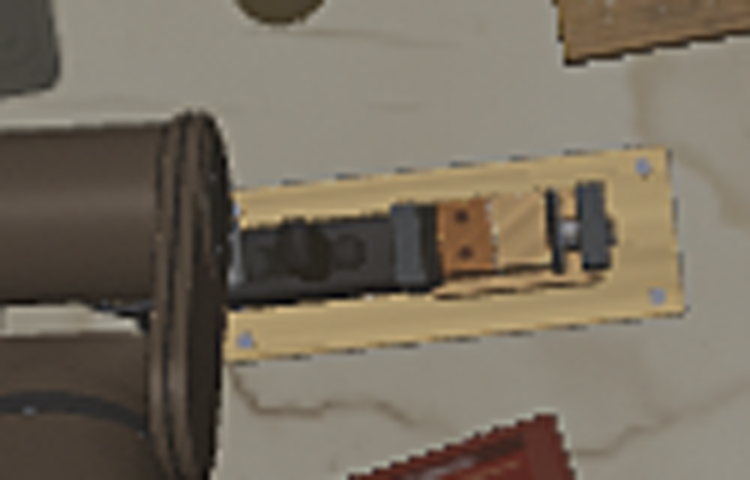

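The block now sits practically at the fixed jaw. Stroke 5 is the gripping one, so I'll go in small ticks and feel each.

Call:
move_arm --linear '[[0,-0.004,0],[0.0003,-0.005,-0.0005],[0.0003,-0.003,-0.0005]]' --twist '[[0.2,0.3,0],[0,0,0],[0,0,0]]'

```text
time: 15.93
eef_pos: [0.5943, 0.1319, 0.1251]
tcp_rot: [0.657, 0.754, 0.003, -0.003]
contact_force: [-2.9, 9.3, 4.5]
opening: -0.001
```

Call:
move_arm --linear '[[0.0003,-0.003,0]]' --twist '[[0,0,0]]'

```text
time: 16.02
eef_pos: [0.5945, 0.1303, 0.1255]
tcp_rot: [0.658, 0.753, 0.005, -0.005]
contact_force: [-0.3, 9.8, -0.3]
opening: 0.002
```

Call:
move_arm --linear '[[0.0003,-0.003,0]]' --twist '[[0,0,0]]'

```text
time: 16.1
eef_pos: [0.5947, 0.129, 0.1256]
tcp_rot: [0.659, 0.752, 0.007, -0.007]
contact_force: [-0.2, 9.6, -0.2]
opening: -0.003
```

Call:
move_arm --linear '[[0.0003,-0.003,0]]' --twist '[[0,0,0]]'

```text
time: 16.18
eef_pos: [0.5948, 0.1281, 0.1258]
tcp_rot: [0.66, 0.751, 0.01, -0.009]
contact_force: [-0.3, 11.1, 0.5]
opening: 0.005
```

Call:
move_arm --linear '[[0.0003,-0.003,0]]' --twist '[[0,0,0]]'

```text
time: 16.27
eef_pos: [0.5949, 0.1274, 0.1259]
tcp_rot: [0.66, 0.751, 0.013, -0.012]
contact_force: [0.3, 11.3, -0.1]
opening: -0.002
```

Call:
move_arm --linear '[[0.0003,-0.003,0]]' --twist '[[0,0,0]]'

```text
time: 16.35
eef_pos: [0.595, 0.1269, 0.126]
tcp_rot: [0.661, 0.75, 0.015, -0.014]
contact_force: [0.0, 11.5, 1.1]
opening: 0.002
```

Call:
move_arm --linear '[[0.0003,-0.0032,0]]' --twist '[[0,0,0]]'

```text
time: 16.43
eef_pos: [0.5951, 0.1265, 0.1261]
tcp_rot: [0.662, 0.749, 0.019, -0.017]
contact_force: [-0.3, 12.2, -0.0]
opening: 0.002
```

12.2 N is a firm grip by the description. I'll let the trigger go and look.

Call:
move_arm --linear '[[-0.001,0.006,0],[-0.001,0.008,0],[0,0.008,0],[0,0,0]]' --twist '[[-1.3,0,0.3],[-1.2,0,0.3],[0,0,0],[0,0,0]]'

```text
time: 16.77
eef_pos: [0.5934, 0.1461, 0.1258]
tcp_rot: [0.659, 0.752, 0.002, -0.003]
contact_force: [-0.4, -0.2, -0.6]
opening: -0.003
```

```bash
python3 st.py 593.5 145 8; python3 look.py 9; python3 m.py | egrep "jaws|handle"; python3 - <<'E'
from h import *
t=load("top4");crop(t,"pics/t9b.png",280,170,335,210,14)
E
```

```text
t 16.77 p [593.4 146.1 125.8] ytoolyaw 7.48 z [-0.002  0.006 -1.   ] F [-0.4 -0.2 -0.6] open -0.003 q6 -0.06
go [ 0.1 -1.1] turn 0.52
tilt fix twist deg [-0.36 -0.09 -0.  ]
jaws 350 px c [613.8  -5. ] sz [44.4 91.1] ang 9.0 medz 0.0941 pxc 299.0 189.0
jaws 70 px c [622.4 -65. ] sz [46.1 16.4] ang 1.8 medz 0.0924 pxc 318.0 187.0
handle 53 px c [600.7  84.8] sz [28.  18.6] ang 2.3 medz 0.1516 pxc 269.0 190.0
handle 12 px c [587.4 115.2] sz [15.5  6.2] ang 2.4 medz 0.1373 pxc 259.0 194.0
```

View pics/t9b.png

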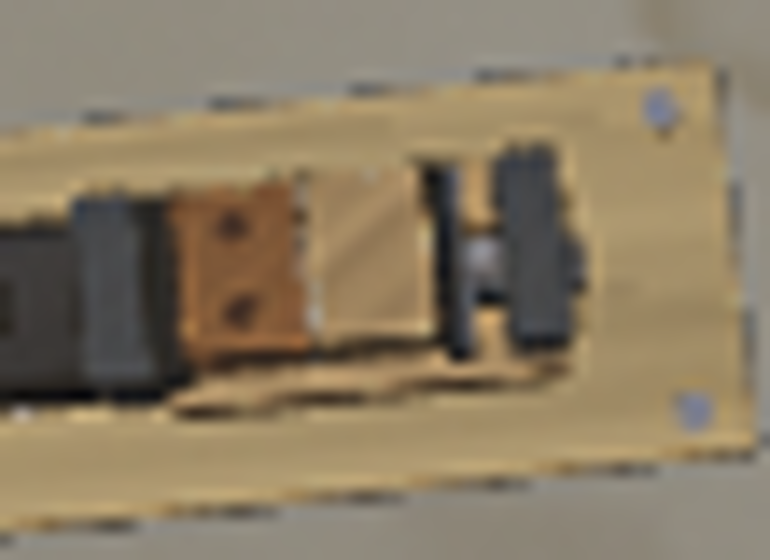

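The block is seated at the fixed jaw at crop (240,270) and squared. I'll re-squeeze gently to check: if the grip held, the force should rise to about 11–12 N straight after the idle travel.

Call:
move_arm --linear '[[0,-0.005,0],[0.0003,-0.004,0],[0.0003,-0.0025,0]]' --twist '[[0,0,0.5],[0,0,0],[0,0,0]]'

```text
time: 17.07
eef_pos: [0.594, 0.1347, 0.1261]
tcp_rot: [0.657, 0.754, 0.004, -0.005]
contact_force: [-0.5, 11.0, 1.0]
opening: -0.002
```

Call:
move_arm --linear '[[0.0003,-0.0025,0]]' --twist '[[0,0,0]]'

```text
time: 17.15
eef_pos: [0.5942, 0.134, 0.1263]
tcp_rot: [0.658, 0.753, 0.007, -0.008]
contact_force: [-2.1, 10.7, 0.6]
opening: 0.006
```

Call:
move_arm --linear '[[0.0003,-0.0025,0]]' --twist '[[0,0,0]]'

```text
time: 17.23
eef_pos: [0.5942, 0.1336, 0.1265]
tcp_rot: [0.659, 0.752, 0.01, -0.01]
contact_force: [-1.4, 10.9, -0.0]
opening: -0.003
```

Call:
move_arm --linear '[[0.0003,-0.0025,0]]' --twist '[[0,0,0]]'

```text
time: 17.32
eef_pos: [0.5943, 0.1335, 0.1265]
tcp_rot: [0.66, 0.751, 0.012, -0.013]
contact_force: [-0.2, 11.6, -0.3]
opening: -0.001
```

Call:
move_arm --linear '[[0.0003,-0.003,0]]' --twist '[[0,0,0]]'

```text
time: 17.4
eef_pos: [0.5943, 0.1331, 0.1267]
tcp_rot: [0.66, 0.751, 0.015, -0.015]
contact_force: [-1.2, 10.8, 0.4]
opening: -0.001
```

Call:
move_arm --linear '[[0.0003,-0.003,0]]' --twist '[[0,0,0]]'

```text
time: 17.48
eef_pos: [0.5944, 0.1327, 0.1268]
tcp_rot: [0.661, 0.75, 0.018, -0.018]
contact_force: [-0.0, 11.9, -0.8]
opening: 0.004
```

The resistance comes at once and stays at 11–12 N, so the grip held. I'll release and move well clear.

Call:
move_arm --linear '[[-0.001,0.006,0],[-0.001,0.008,0],[0,0.01,0],[0,0.01,0],[0,0.005,0.02],[0,0,0.03],[0,0,0.03],[0,0,0.03],[-0.02,0.03,0.01],[-0.02,0.03,0],[-0.02,0.03,0],[0,0,0],[0,0,0],[0,0,0],[0,0,0]]' --twist '[[-1.3,0,0.3],[-1.2,0,0.3],[0,0,0],[0,0,0],[0,0,0],[0,0,0],[0,0,0],[0,0,0],[0,0,0],[0,0,0],[0,0,0],[0,0,0],[0,0,0],[0,0,0],[0,0,0]]'

```text
time: 18.73
eef_pos: [0.531, 0.261, 0.252]
tcp_rot: [0.661, 0.751, 0.003, -0.005]
contact_force: [0.2, -0.6, 0.8]
opening: -0.001
```

```bash
python3 st.py; python3 look.py 10; python3 m.py | egrep "jaws|handle"; python3 - <<'E'
from h import *
from plant import *
s=read_camera("side");crop(s,"pics/s10.png",220,70,420,230,4)
t=load("top4");W=world(t)
# light/dark wood mask at top of block
hsv=cv2.cvtColor(t["img"],cv2.COLOR_BGR2HSV)
m=(W[...,2]>.0935)&(W[...,2]<.1)&(hsv[...,1]>70);m[:170]=0;m[210:]=0;m[:,:285]=0;m[:,325:]=0
v,u=np.nonzero(m);P=plane(t,np.c_[u,v],.095)[:,:2]*1000
print(len(u),cv2.minAreaRect(P.astype(np.float32)))
a=np.radians(8);d=P.mean(0)-[614.6,-13.2];print("seat x,y",d@[np.cos(a),np.sin(a)],d@[-np.sin(a),np.cos(a)])
E
```

```text
t 18.73 p [531. 261. 252.] ytoolyaw 7.28 z [-0.004  0.01  -1.   ] F [ 0.2 -0.6  0.8] open -0.001 q6 0.15
jaws 421 px c [614.7 -16.6] sz [ 46.1 114.3] ang 9.0 medz 0.0939 pxc 302.0 189.0
handle 31 px c [595.  120.2] sz [31.1  9.3] ang 2.4 medz 0.1374 pxc 258.0 191.0
handle 52 px c [600.7  84.8] sz [28.  18.6] ang 2.3 medz 0.1514 pxc 269.0 190.0
193 ((616.0213012695312, -12.453502655029297), (40.0789680480957, 59.62516403198242), 7.495581150054932)
seat x,y 1.832658900384194 0.5028965375150134
```

View pics/s10.png

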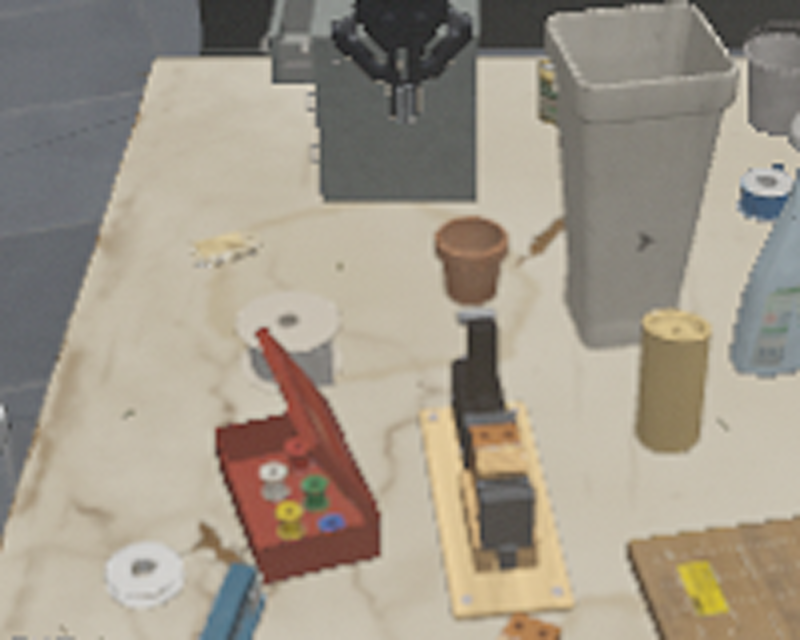

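View pics/t10.png

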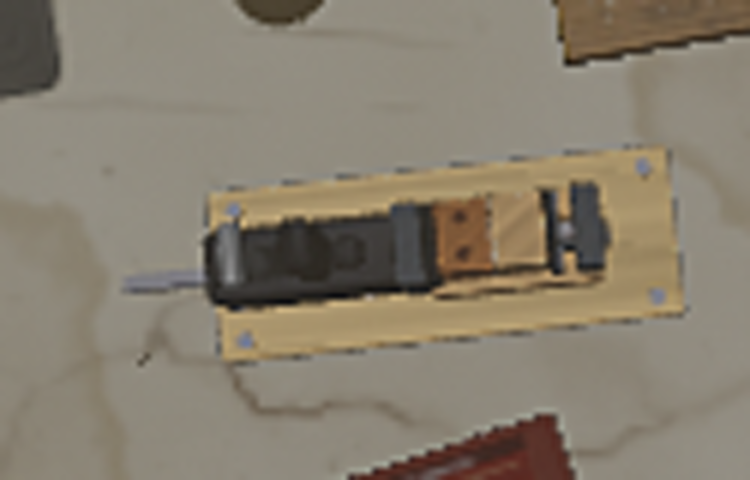

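The block is at the seat (+1.8, +0.5 mm, yaw about 7.5° against the clamp's 8°). The trigger is back at rest and the robot is clear. The jaw's travel of about 26.8 mm against a free gap of about 24.9 mm gives roughly 2 mm of pad yield. I'm handing in.

```bash
python3 -c "
from plant import *
print(sign_off())"
```

```text
the job is handed in; nothing more can be done
None
```

The block is clamped against the fixed jaw, the trigger is let go, and the job was handed in at about 19 s. No verdict is reported.

- **Placing:** I picked the look-alike nearest the base (0.53 m away), stood it on the rails about 1.5 mm off the bar line with its joint across the bar, and let it go.
- **Squeezing:** I pushed the trigger's cross bar towards the handle with the shut fingers, so the wrist read the trigger force directly instead of it cancelling against the handle. Four strokes closed the jaw. The fifth gripped the block and stopped at 12.2 N, and a gentle sixth met 11–12 N right after the idle travel, so the grip had held.
- **Last checks:**
  - The block is within about 2 mm of the seat and within 1° of square.
  - The trigger is back at rest and the robot is clear.
  - The jaw's travel implies about 2 mm of pad yield, roughly 7–8 N. With pixels of about 3 mm this is an estimate only.
  - In the last side view the pot, ribbon roll and candle stand where they were. The felt pen and most of the stapler were out of that crop and I did not check them separately, but nothing touched them.
- **Disagreements:**
  - With the jaw moving freely, the trigger took about 8.7 N instead of the stated 7 N. That puts the gripping pad force anywhere from 6 to 10 N, inside the 5–15 N range.
  - The first three strokes ran onto the trigger's end stop, reading up to 29 N in the first. The jaw was not yet pressing the block against the fixed jaw in any of them.

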